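# Snap a drone's cover shut along its seam

## Task

The folded grey drone on the mat has one row of four snap clips still standing up along the left edge of its cover. With the fingertips, trace along that edge in one pass from the camera nose to the tail, lightly pressing each clip down home as you come to it and staying close over the row until the last one is in. Do not pick up the drone or shove it out of place, do not lean on it hard, and leave the other things on the bench alone.

Things in the scene. Friction and masses are not known exactly. Their poses are not given: they have to be found in the camera images.
- drone: Loose grey camera drone, arms folded, 0.6-0.9 kg, 220 x 160 mm, on rubber feet on the teal mat (mat top z = 0.003), facing any way. Origin: centre of its underside at mat level; x to the nose (black camera ball), y to its left, z up. Shell top flat, 70 mm up. Not to be lifted, tipped or moved over 25 mm; it slides if pushed sideways with about 5 N. Over 30 N on it counts as leaning hard.
- row_mid (a point): Middle of the raised row on the left (+y) edge, at (0, 36, 70) mm in the drone's frame, on the shell top. The row is y = 36 - 0.0025 x^2 (mm), clips 46 mm apart in x, 1 at the nose, 4 at the tail. From clip 1 home until clip 4 home keep the fingertips within 50 mm above the shell and 40 mm sideways of the row. The like row on the right edge is already home, only scenery.
- clip1 (a joint): How far snap clip 1 (nearest the nose) is pushed down, m: 0 = raised (6.5 mm proud of the shell), 0.005 = home (1.5 mm proud). Starts at 0 to 0.0012. Pushing it straight down takes about 2.5 N of friction all the way to a firm stop; it stays where it is left (no spring). Home means 0.004 or more.
- clip2 (a joint): How far snap clip 2 (second from the nose) is pushed down, m: 0 = raised (6.5 mm proud of the shell), 0.005 = home (1.5 mm proud). Starts at 0 to 0.0012. Pushing it straight down takes about 2.5 N of friction all the way to a firm stop; it stays where it is left (no spring). Home means 0.004 or more.
- clip3 (a joint): How far snap clip 3 (third from the nose) is pushed down, m: 0 = raised (6.5 mm proud of the shell), 0.005 = home (1.5 mm proud). Starts at 0 to 0.0012. Pushing it straight down takes about 2.5 N of friction all the way to a firm stop; it stays where it is left (no spring). Home means 0.004 or more.
- clip4 (a joint): How far snap clip 4 (nearest the tail) is pushed down, m: 0 = raised (6.5 mm proud of the shell), 0.005 = home (1.5 mm proud). Starts at 0 to 0.0012. Pushing it straight down takes about 2.5 N of friction all the way to a firm stop; it stays where it is left (no spring). Home means 0.004 or more.
- clip1_top (a point): Centre of the top of snap clip 1: a dark grey bar, 13 mm long on top with 10 mm sloped ends along the row, 10 mm wide. It moves down with the clip. Raised, it lies at (69, 24.1, 76.5) mm in the drone's frame, its length turned -0.345 rad about z from the drone's x.
- clip2_top (a point): Centre of the top of snap clip 2: a dark grey bar, 13 mm long on top with 10 mm sloped ends along the row, 10 mm wide. It moves down with the clip. Raised, it lies at (23, 34.7, 76.5) mm in the drone's frame, its length turned -0.115 rad about z from the drone's x.
- clip3_top (a point): Centre of the top of snap clip 3: a dark grey bar, 13 mm long on top with 10 mm sloped ends along the row, 10 mm wide. It moves down with the clip. Raised, it lies at (-23, 34.7, 76.5) mm in the drone's frame, its length turned 0.115 rad about z from the drone's x.
- clip4_top (a point): Centre of the top of snap clip 4: a dark grey bar, 13 mm long on top with 10 mm sloped ends along the row, 10 mm wide. It moves down with the clip. Raised, it lies at (-69, 24.1, 76.5) mm in the drone's frame, its length turned 0.345 rad about z from the drone's x.
- screwdriver: Loose small screwdriver lying on the mat off the drone's left side, 160 mm long, black handle with an orange band, 20 mm high. Origin under the middle of it. Leave alone.
- battery: Loose dark grey battery pack 90 x 42 x 36 mm on the mat off the drone's right side. Origin: centre of its underside. Leave alone.
- pot: Loose small open steel screw pot, 48 mm wide, 26 mm high, on the mat ahead of the nose. Origin: centre of its underside. Leave alone.
- motor: Loose spare motor, 31 mm wide, 34 mm high, upright on the mat behind the tail. Origin: centre of its underside. Leave alone.
- cleaner: Loose small white bottle with a black cap, 34 mm wide, 85 mm high, upright on the mat to the left of the nose. Origin: centre of its underside. Leave alone.
- remote: Loose grey remote control with two thumb sticks, 95 x 150 mm, 52 mm high, on the bench to one side of the mat. Origin: centre of its underside. Leave alone.
- pliers: Loose red-handled pliers, 155 mm long, 15 mm high, on the bench to one side of the mat. Origin: under the pivot. Leave alone.

How it is judged:
On the way, in this order (a step that is already met when the one before it is completed fails the run):
1. clip 1 is pressed home, before the clips after it (value of joint clip1 above 0.004 m).
2. clip 2 is pressed home, before the clips after it (value of joint clip2 above 0.004 m).
3. clip 3 is pressed home, before the clips after it (value of joint clip3 above 0.004 m).
4. clip 4 is pressed home (value of joint clip4 above 0.004 m).
At the end, for the whole second after the job is handed in: All four clips are pushed down at least 4 of their 5 mm, and the drone stands level (within 0.05 rad) and at rest on the mat within 25 mm of where it was (value of joint each of clip1, clip2, clip3, clip4 above 0.004 m and distance of drone from where it was at the start of the episode below 0.025 m and angle between drone's own z axis and vertical below 0.05 rad and linear speed of drone below 0.01 m/s); the robot touches nothing.
It fails at once if the drone is lifted off the mat (more than 10 mm) or tipped (more than 0.2 rad) (height (world z) of drone above 0.013 m or angle between drone's own z axis and vertical above 0.2 rad).
It fails at once if the drone is shoved more than 25 mm out of place (distance of drone from where it was at the start of the episode above 0.025 m).
It fails at once if the drone is leaned on hard (more than 35 N) (contact force between any of the fingers, the arm and drone above 35 N).
It fails at once if between the first and the last clip the fingertips leave the row (TCP more than 85 mm above the shell top or some 55 mm to the side of the row) (value of joint clip1 above 0.004 m and value of joint clip4 below 0.004 m and (z of the grasp point in the frame of drone above 0.155 m or y of the grasp point in the frame of drone above 0.09 m or y of the grasp point in the frame of drone below -0.03 m)).
It fails at once if another thing on the bench is moved more than 20 mm (distance of any of screwdriver, battery, pot, motor, cleaner, remote, pliers from where it was at the start of the episode above 0.02 m).
It also fails if it takes over 45 s, if anything falls off the work surface, if the arm or the gripper's body presses on something with over 40 N, if the wrist force passes 120 N, or if a joint passes its speed limit or range.

## Robot

A 6-joint arm with a two-finger parallel gripper is mounted at the origin on the work surface. World frame = base frame: x ahead of the robot, y to its left, z up, the work surface at z = 0. Lengths are in m, angles in rad, forces in N, time in s.
With the tool pointing down it reaches from about 0.35 to 0.975 m from the base axis. Payload 17.4 kg.
Tool frame: the origin (TCP) lies between the finger pads, 19 mm behind the fingertips; this is the grasp point; z points along the fingers, y is the line along which they close (so a half turn about z gives the same grasp; the last joint's range is limited). The gripper opens to 85 mm and grips with 20 to 120 N. Pads are 22 mm wide; open, the fingers measure 114 mm over their backs; the gripper's body (76 mm by 85 mm) begins 54 mm behind the grasp point. The pads swing forward as they close: fully open they stand 13 mm farther back than shut.
Start: joints at [-1.23, 0.116, 1.442, -0, 1.584, -0.038], TCP at [0.25, -0.627, 0.25] pointing down, gripper open.
Joint ranges: [-2.83, 2.83], [-0.83, 2.19], [0.07, 2.5], [-1.14, 4.28], [0.01, 3], [-2.97, 2.97]. Speed limits (rad/s): [1.89, 1.89, 2.22, 3.14, 3.14, 3.14].

## Interface

Orientations are given as a unit quaternion [x, y, z, w].
In Python, from cell import get_state, read_camera, sign_off gives the robot as it stands.
- The arm moves only by the tool step_arm, never from a script. Its argument "motion" is a list of rows, each a list of 3 entries, a list of its own where there are three numbers: the shift along the world's x, y, z normalised to -1 to 1, where 1 is 0.06 m, then the turn, a rotation vector about the world's x, y, z normalised to -1 to 1, where 1 is 0.12 rad, then the closure, from 0 (fully open) to 1 (shut). In form: [[[tx, ty, tz], [wx, wy, wz], jaw], ...]. A call has 1 to 8 rows; each row shifts and turns the commanded pose from where the row before left it; what a row does not reach is not made up. A row lasts 1/8 s, in which the tool goes at most 62.5 mm and 10.7 degrees, less where a joint would pass 70% of its speed; a pose out of reach is approached as far as the arm can. A call with a number of a shift or a turn outside -1 to 1 is refused whole. A call with a gripper value outside its range is refused whole. The fingers move at their own pace and stop on an object; "squeeze" is the grip in N (left out, the last holds). Time passes only in rows, so rows that do not move let the fingers close. It gives the time, the measured TCP pose, the force, the opening and the grip force at its end, in the units of the state.
- get_state(): the state, without advancing time (a new reading comes with each control period).
- read_camera(name): name is "scene" or "side" or "wrist"; returns a dict with "frame" (384x512x3 uint8, red, green, blue), "z_map" (384x512 float32, m along the optical axis (not along the pixel's ray), 0 where there is no reading), "mtx" (3x3 intrinsics, pixels), "origin" and "orientation" of the camera in the world; the wrist camera has in their place "hand_eye" (4x4, takes a point from camera to tool coordinates, whose origin is the TCP and whose axes are the flange's). Camera axes: x right, y up, looking along -z (the intrinsics and any distortion apply to the point x, -y, -z); pixel columns grow to the right and rows downward; lengths in m; the calibration is good to about 2 mm. The wrist camera is an equidistant fisheye: a pixel r from the principal point sees the ray r / f radians off the axis. A picture is of the moment at which its call begins: read the wrist's pose just before it.
- sign_off(): hands the job in; it is judged then, once.
The state is a dict: "time_s": time; "q": joint angles; "joint_velocities": joint speeds; "joint_efforts": joint torques, N m; "ee_pos": TCP position; "eef_rot": TCP orientation; "ft_force": force on the tool from outside, world axes, zero at the start; "moment": the same for the moment, N m; "width": opening from 0.0 (shut) to 1.0 (fully open); "finger_force": force on a finger pad.
Only numpy, scipy, OpenCV 4.12 (cv2) and the standard library are available. Lean on these libraries where they do the work, as an engineer would, in place of code of your own. Each camera call takes 0.05 s, during which the arm holds its last target. There are 200 camera calls.

## Working session

There is one attempt and no reset: what is moved stays moved. The work goes in short steps, Python scripts to look and compute and a tool call to move; the robot and the scene stay as the last step left them, time stands still between calls to the robot, and variables do not carry over. Pictures are saved under pics/ and viewed, at most 10 in all, crops included, and the job is handed in when it is done.

Besides the shell and the picture viewer there is one more tool, called after "Call:" by a JSON object that holds its "api" and its "payload", one argument or row to a line. step_arm: Moves the arm, as the interface text tells. Its arguments: {"type":"object","properties":{"motion":{"type":"array","items":{"type":"array"}},"squeeze":{"type":"number"}},"required":["motion"]}

```bash
mkdir -p pics; cat > h.py <<'E'
import numpy as np, cv2
from scipy.spatial.transform import Rotation as R
from cell import get_state, read_camera, sign_off
def cloud(c):
    d=c["z_map"]; h,w=d.shape; u,v=np.meshgrid(np.arange(w),np.arange(h)); K=c["mtx"]
    p=np.stack([(u-K[0,2])/K[0,0]*d,-(v-K[1,2])/K[1,1]*d,-d],-1)
    o=np.array(c["orientation"]); M=R.from_quat(o).as_matrix() if o.size==4 else o
    return p@M.T+np.array(c["origin"])
E
python3 - <<'E'
from h import *
s=get_state();print(s)
a=[]
for n in("scene","side"):
    c=read_camera(n);np.savez(n,**c);a.append(c["frame"]);print(n,c["origin"],c["orientation"],c["mtx"])
    cv2.imwrite(f"pics/{n}.png",cv2.resize(c["frame"][...,::-1],(768,576)))
E
```

```text
{'time_s': 0.0, 'q': array([-1.22982735e+00,  1.16505304e-01,  1.44225997e+00, -1.77005363e-05,
        1.58397992e+00, -3.77814835e-02]), 'joint_velocities': array([ 2.63961688e-04, -1.42325071e-06,  5.68439321e-04, -2.30362956e-03,
        3.42024451e-04, -3.89769034e-04]), 'joint_efforts': array([ 8.40252369e-05, -7.31988430e+01, -6.32489920e+01,  9.84278728e-06,
        6.42885163e-03,  3.33417415e-05]), 'ee_pos': array([ 0.24953325, -0.62701079,  0.24925242]), 'eef_rot': array([ 9.82121895e-01,  1.88245191e-01, -9.57725412e-05, -5.68323079e-04]), 'ft_force': array([-0.21787202,  0.14503698,  0.17087624]), 'moment': array([-0.0103266 , -0.02136104, -0.00409925]), 'finger_force': 0.0, 'width': 1.0011752925352366}
scene [ 1.10212003 -0.54127777  0.74298887] [0.37464092 0.15211404 0.36507833 0.83858411] [[378.24405226   0.         249.88144016]
 [  0.         378.24405226 194.00504363]
 [  0.           0.           1.        ]]
side [0.43272914 1.04153946 0.92318714] [-0.03193785  0.42249732  0.90472834 -0.04407513] [[415.39668754   0.         255.67500024]
 [  0.         415.39668754 193.20635265]
 [  0.           0.           1.        ]]
```

View pics/scene.png

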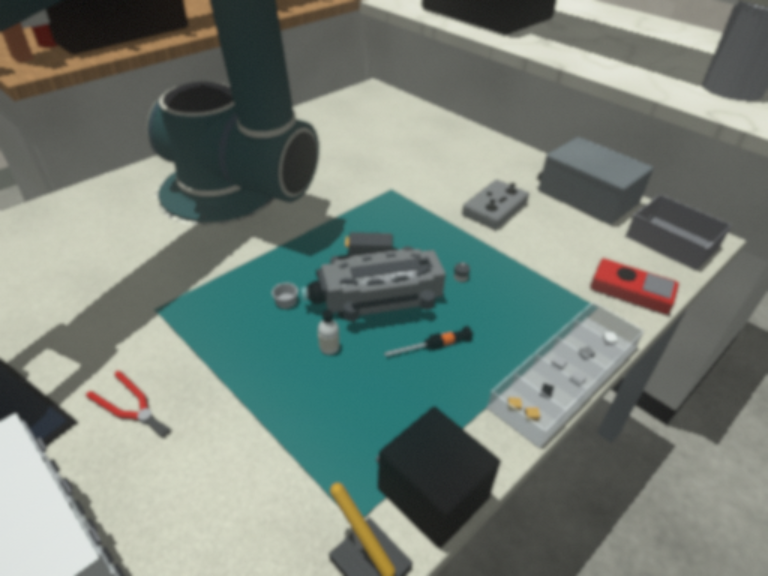

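View pics/side.png

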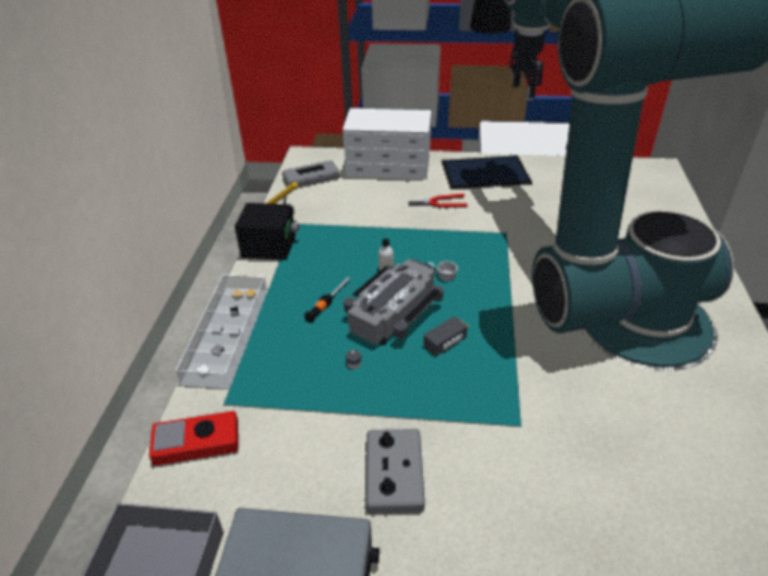

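The scene view shows the drone at about (380,280), nose (black ball) left at (315,292). The side view shows it at (395,300), nose toward (425,268). So the left edge faces +x. Next: a top-down height map and colour map.

```bash
python3 - <<'E'
from h import *
P=[];C=[]
for n in("scene","side"):
    c=dict(np.load(n+".npz"));p=cloud(c).reshape(-1,3);k=(c["z_map"].ravel()>0)
    P.append(p[k]);C.append(c["frame"].reshape(-1,3)[k])
    q=P[-1]; f=C[-1].astype(int)
    teal=(f[:,1]-f[:,0]>50)&(q[:,2]<.02)&(abs(q[:,2])<.02); print(n,teal.sum(),q[teal].mean(0),np.median(q[teal,2]))
    print(np.percentile(q[teal],[1,99],axis=0))
x0,y0,S=.25,-.35,1000
W=[]
for p,f in zip(P,C):
    im=np.zeros((600,600,3),np.uint8);hm=np.zeros((600,600,3),np.uint8)
    o=np.argsort(p[:,2]);p=p[o];f=f[o]
    k=(p[:,2]<.2)&(p[:,2]>-.02);p=p[k];f=f[k]
    # image: col = -y (left is +y), row = -x
    u=((.3-p[:,1])*S).astype(int);v=((.8-p[:,0])*S).astype(int)
    for i in np.where((u>1)&(u<598)&(v>1)&(v<598))[0]:
        im[v[i]-1:v[i]+2,u[i]-1:u[i]+2]=f[i][::-1]
        hm[v[i]-1:v[i]+2,u[i]-1:u[i]+2]=cv2.applyColorMap(np.uint8([[np.clip(p[i,2]/.1*255,0,255)]]),cv2.COLORMAP_JET)[0,0]
    W.append(np.hstack([im,hm]))
cv2.imwrite("pics/top.png",cv2.resize(np.vstack(W),(600,600),interpolation=cv2.INTER_AREA))
A=np.vstack(P);k=(A[:,2]>.055)&(A[:,2]<.1)&(A[:,0]>.3)&(A[:,0]<.8)&(abs(A[:,1])<.25)
print(np.histogram(A[k,2],np.arange(.055,.1,.003)));print(np.percentile(A[k],[1,10,50,90,99],axis=0))
E
```

```text
scene 23742 [ 0.60348721 -0.06217387  0.00195547] 0.0019435294640932077
[[ 0.29160058 -0.30352358 -0.00117122]
 [ 0.82326853  0.29762115  0.00504643]]
side 16583 [0.56452437 0.06854086 0.00247168] 0.0024911564363313543
[[ 0.28712021 -0.29655073 -0.0020176 ]
 [ 0.83159519  0.30558518  0.00695733]]
(array([ 546,  205,  132,  148,  311, 1504, 1132,  214,   26,   12,   35,
          7,    0,    0,    0]), array([0.055, 0.058, 0.061, 0.064, 0.067, 0.07 , 0.073, 0.076, 0.079,
       0.082, 0.085, 0.088, 0.091, 0.094, 0.097, 0.1  ]))
[[ 0.4562223  -0.14109796  0.0552135 ]
 [ 0.48487255 -0.06821466  0.05716966]
 [ 0.54829197  0.01854496  0.07184116]
 [ 0.60145656  0.10131781  0.07527639]
 [ 0.62463095  0.13151418  0.08466851]]
```

View pics/top.png

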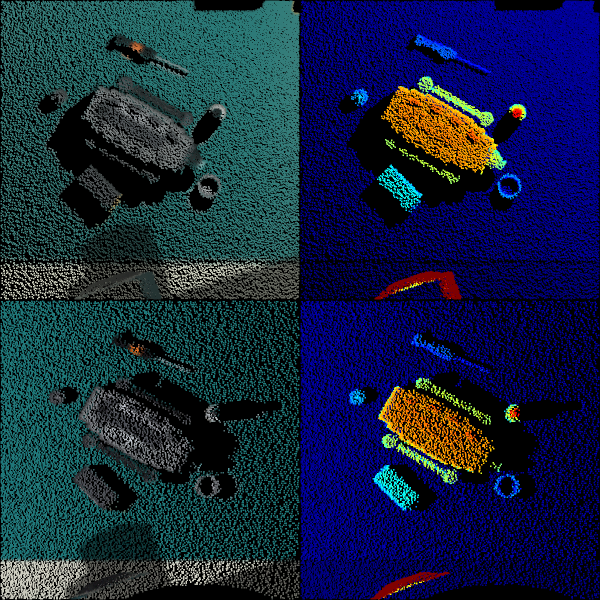

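The drone centre is near (0.55, 0.02) with its nose toward -y/-x, and the cleaner sits left of the nose. I'll bring the wrist camera over it, closing the jaws on the way.

Call:
{"api": "step_arm", "payload": {
  "motion": [
    [[0.36,0.87,0],[0,0,0],1],
    [[0.36,0.87,0],[0,0,0],1],
    [[0.36,0.87,0],[0,0,0],1],
    [[0.36,0.87,0],[0,0,0],1],
    [[0.36,0.87,0],[0,0,0],1],
    [[0.36,0.87,0],[0,0,0],1],
    [[0.36,0.87,0],[0,0,0],1],
    [[0.36,0.87,0],[0,0,0],1]
  ],
  "squeeze": 20
}}

```text
time_s: 1.1
ee_pos: [0.4226, -0.2078, 0.2499]
eef_rot: [0.982, 0.188, 0.0, 0.0]
ft_force: [0.1, -0.1, -0.5]
width: -0.002
finger_force: 0.0
```

Call:
{"api": "step_arm", "payload": {
  "motion": [
    [[0.36,0.8,0],[0,0,0],1],
    [[0.36,0.8,0],[0,0,0],1],
    [[0.36,0.8,0],[0,0,0],1],
    [[0,0,0],[0,0,0],1],
    [[0,0,0],[0,0,0],1]
  ]
}}

```text
time_s: 1.72
ee_pos: [0.487, -0.0657, 0.2497]
eef_rot: [0.982, 0.189, -0.0, 0.0]
ft_force: [1.0, -0.5, -1.4]
width: -0.003
finger_force: 0.0
```

```bash
python3 - <<'E'
from h import *
s=get_state();print(s)
c=read_camera("wrist");np.savez("wrist",**c,pos=s["ee_pos"],rot=s["eef_rot"]);print(c["hand_eye"],c["mtx"])
cv2.imwrite("pics/w1.png",cv2.resize(c["frame"][...,::-1],(768,576)))
E
```

```text
{'time_s': 1.725, 'q': array([-1.85808445e-01, -2.91399809e-01,  1.82325532e+00, -2.36593281e-04,
        1.61028930e+00,  1.00559541e+00]), 'joint_velocities': array([-2.62909556e-02, -2.64029409e-03,  5.92148184e-04,  3.32406012e-05,
       -4.27938817e-04, -5.91350153e-05]), 'joint_efforts': array([ 2.34251171e+00, -3.83787489e+01, -6.36021781e+01,  9.62339365e-02,
       -1.83246389e-02,  9.61797754e-02]), 'ee_pos': array([ 0.48703174, -0.06566921,  0.24973091]), 'eef_rot': array([ 9.82062389e-01,  1.88556024e-01, -3.00192584e-04,  8.72001540e-06]), 'ft_force': array([ 0.97035925, -0.48440022, -1.41410209]), 'moment': array([0.03316213, 0.03631625, 0.04389791]), 'finger_force': 0.0, 'width': -0.0028115848692697536}
[[ 4.76047801e-04  9.55909980e-01  2.93659469e-01  7.54641156e-02]
 [ 9.99999874e-01 -5.01117196e-04  1.01314208e-05 -9.12602797e-04]
 [ 1.56842536e-04  2.93659427e-01 -9.55910098e-01 -1.23635333e-01]
 [ 0.00000000e+00  0.00000000e+00  0.00000000e+00  1.00000000e+00]] [[297.31863964   0.         258.31834555]
 [  0.         297.31863964 190.13281487]
 [  0.           0.           1.        ]]
```

View pics/w1.png

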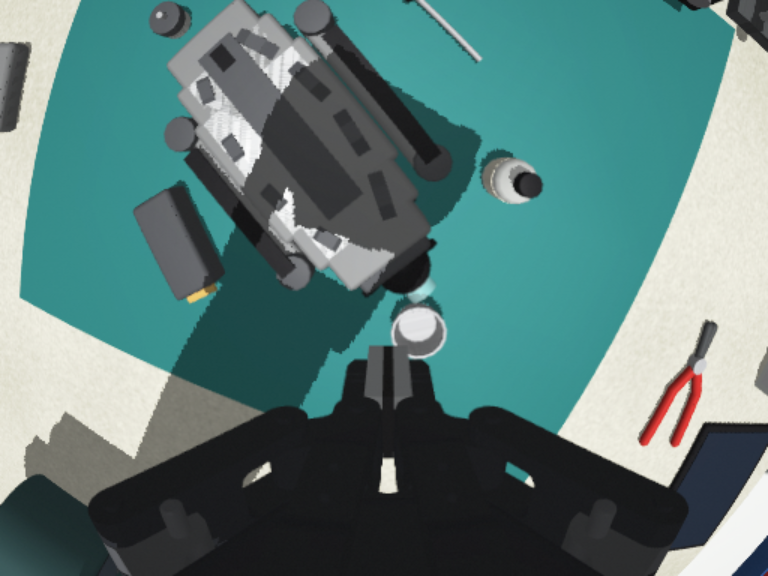

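The wrist view shows the left-row clips at about (382,195), (350,132), (310,80) and (258,42), nose to tail. The right row is at (328,239), (275,196), (232,148) and (205,90). I'll fit the drone pose to these eight points.

```bash
cat > fit.py <<'E'
from h import *
from scipy.optimize import least_squares
X=np.array([69,23,-23,-69.]);L=np.c_[X,36-.0025*X**2,[75.9]*4];Rr=np.c_[X,-36+.0025*X**2,[71.5]*4]
def world(p,q):
    a=p[2];M=np.array([[np.cos(a),-np.sin(a),0],[np.sin(a),np.cos(a),0],[0,0,1]])
    return q/1000@M.T+[p[0],p[1],.003]
def proj(w,c):
    t=(w-c["pos"])@R.from_quat(c["rot"]).as_matrix()
    H=c["hand_eye"];q=(t-H[:3,3])@H[:3,:3]
    x,y,z=q[:,0],-q[:,1],-q[:,2];r=np.hypot(x,y);th=np.arctan2(r,z);K=c["mtx"]
    return np.c_[K[0,2]+K[0,0]*th*x/r,K[1,2]+K[1,1]*th*y/r]
if __name__=="__main__":
    c=dict(np.load("wrist.npz"))
    U=np.array([(382,195),(350,132),(310,80),(258,42),(328,239),(275,196),(232,148),(205,90)])
    U=(U+.5)/1.5-.5
    m=np.vstack([L,Rr])
    r=least_squares(lambda p:(proj(world(p,m),c)-U).ravel(),[.545,.02,-1.9])
    print(r.x,r.fun.reshape(-1,2).round(1)); w=world(r.x,L);print(w.round(4))
    np.save("pose",r.x)
    im=cv2.resize(c["frame"][...,::-1],None,fx=3,fy=3)
    for q in proj(world(r.x,m),c): cv2.circle(im,tuple(int(v) for v in (q+.5)*3),3,(0,0,255),-1)
    a=np.vstack([proj(world(r.x,np.array([[x,y,70.]])),c) for x in(-110,110) for y in(-40,40)]);print(a.round())
    cv2.imwrite("pics/w1c.png",im[0:600,280:1000])
    # check against static-camera top clouds
    for n in("scene","side"):
        d=dict(np.load(n+".npz"));p=cloud(d).reshape(-1,3);k=(abs(p[:,2]-.073)<.01)&(np.hypot(p[:,0]-r.x[0],p[:,1]-r.x[1])<.15)
        s=(p[k,:2]-r.x[:2]);ca,sa=np.cos(r.x[2]),np.sin(r.x[2])
        b=np.c_[s@[ca,sa],s@[-sa,ca]]; mid=abs(b[:,0])<40
        print(n,np.percentile(b[:,0],[1,99]),np.percentile(b[abs(b[:,0])<.04,1],[1,99]))
E
python3 fit.py
```

```text
[ 0.54259509  0.02711229 -2.09928797] [[ 0.6  0.8]
 [ 1.4 -0.1]
 [-0.8 -0.4]
 [-1.6 -0.5]
 [-0.2  0.1]
 [-0.8  0.9]
 [ 0.7 -0.6]
 [ 0.5 -0.4]]
[[ 0.5286 -0.0446  0.0789]
 [ 0.5609 -0.0102  0.0789]
 [ 0.5841  0.0295  0.0789]
 [ 0.5982  0.0745  0.0789]]
[[107.  44.]
 [162.  -7.]
 [232. 198.]
 [292. 152.]]
scene [-0.10302585  0.11867865] [-0.04941507  0.05108493]
side [-0.11006385  0.11439544] [-0.05339149  0.04712389]
```

View pics/w1c.png

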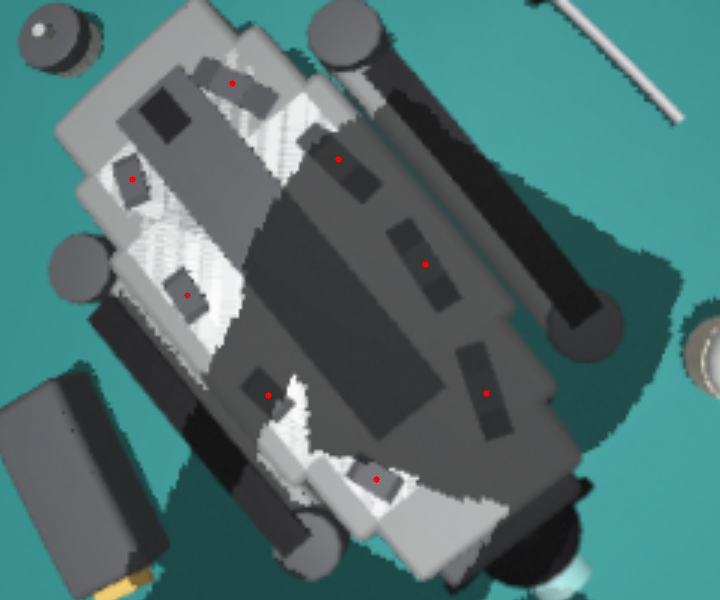

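The fit agrees to about 1 mm. A raised spine with a half width of about 14 mm runs down the middle, so I'll put the 22 mm pad width across the row and bias slightly outward. Now turning by -0.91 rad and going down over clip 1.

Call:
{"api": "step_arm", "payload": {
  "motion": [
    [[0.09,0.042,-0.25],[0,0,-0.95],1],
    [[0.09,0.042,-0.25],[0,0,-0.95],1],
    [[0.09,0.042,-0.25],[0,0,-0.95],1],
    [[0.09,0.042,-0.25],[0,0,-0.95],1],
    [[0.09,0.042,-0.25],[0,0,-0.95],1],
    [[0.09,0.042,-0.25],[0,0,-0.95],1],
    [[0.09,0.042,-0.25],[0,0,-0.95],1],
    [[0.09,0.042,-0.25],[0,0,-0.95],1]
  ]
}}

```text
time_s: 2.78
ee_pos: [0.5303, -0.0467, 0.1296]
eef_rot: [0.964, -0.266, 0.0, 0.0]
ft_force: [0.5, -0.1, 0.7]
width: -0.003
finger_force: 0.0
```

Call:
{"api": "step_arm", "payload": {
  "motion": [
    [[0,0,0],[0,0,0],1],
    [[0,0,0],[0,0,0],1],
    [[0,0,0],[0,0,0],1],
    [[0,0,0],[0,0,0],1]
  ]
}}

```text
time_s: 3.28
ee_pos: [0.5305, -0.0455, 0.1306]
eef_rot: [0.965, -0.263, 0.0, -0.0]
ft_force: [0.1, 0.6, 0.0]
width: -0.003
finger_force: 0.0
```

```bash
python3 - <<'E'
from h import *
s=get_state();print(s["ee_pos"],s["eef_rot"],s["ft_force"])
c=read_camera("side");cv2.imwrite("pics/s2.png",cv2.resize(c["frame"][130:260,200:340,::-1],(700,650))[:600])
E
```

```text
[ 0.53047877 -0.04553615  0.13055045] [ 9.64747633e-01 -2.63176452e-01  3.94575268e-04 -6.37640523e-05] [0.11654851 0.57671509 0.03040244]
```

View pics/s2.png

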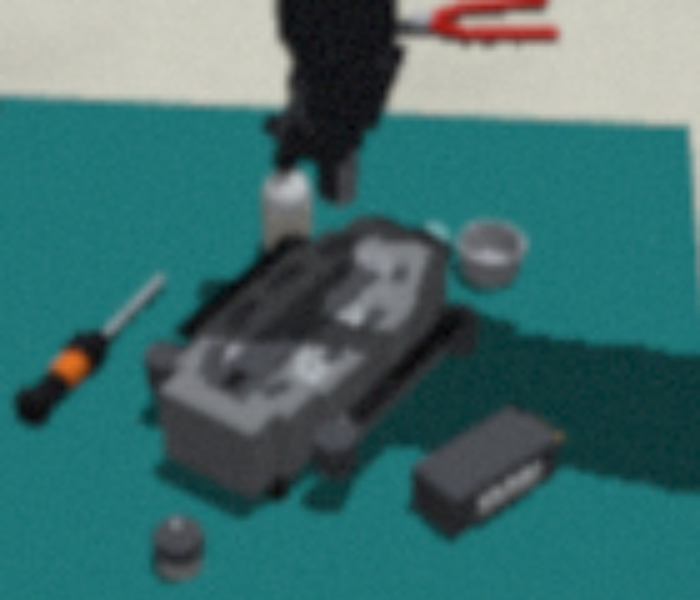

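The side crop shows the closed fingertips at (340,195), hanging over the clip 1 area and clear of the cleaner. Descending in stages while watching the force.

Call:
{"api": "step_arm", "payload": {
  "motion": [
    [[0,0,-0.07],[0,0,0],1],
    [[0,0,-0.07],[0,0,0],1],
    [[0,0,-0.07],[0,0,0],1],
    [[0,0,0],[0,0,0],1]
  ]
}}

```text
time_s: 3.82
ee_pos: [0.5302, -0.0454, 0.1169]
eef_rot: [0.965, -0.263, -0.0, 0.0]
ft_force: [0.0, -0.2, 0.6]
width: 0.001
finger_force: 0.0
```

Call:
{"api": "step_arm", "payload": {
  "motion": [
    [[0,0,-0.07],[0,0,0],1],
    [[0,0,-0.07],[0,0,0],1],
    [[0,0,-0.07],[0,0,0],1],
    [[0,0,0],[0,0,0],1]
  ]
}}

```text
time_s: 4.32
ee_pos: [0.5302, -0.0454, 0.1043]
eef_rot: [0.965, -0.263, -0.0, 0.0]
ft_force: [0.3, 0.3, -0.0]
width: 0.004
finger_force: 0.0
```

Call:
{"api": "step_arm", "payload": {
  "motion": [
    [[0,0,-0.035],[0,0,0],1],
    [[0,0,-0.035],[0,0,0],1],
    [[0,0,0],[0,0,0],1]
  ]
}}

```text
time_s: 4.7
ee_pos: [0.5303, -0.0454, 0.1004]
eef_rot: [0.965, -0.263, -0.0, 0.0]
ft_force: [0.0, -0.9, 0.3]
width: 0.003
finger_force: 0.0
```

Now in steps of about 1 mm.

Call:
{"api": "step_arm", "payload": {
  "motion": [
    [[0,0,-0.017],[0,0,0],1],
    [[0,0,-0.017],[0,0,0],1],
    [[0,0,0],[0,0,0],1]
  ]
}}

```text
time_s: 5.08
ee_pos: [0.5304, -0.0454, 0.0985]
eef_rot: [0.965, -0.263, -0.0, -0.0]
ft_force: [-0.2, 0.1, 0.6]
width: 0.001
finger_force: 0.0
```

Call:
{"api": "step_arm", "payload": {
  "motion": [
    [[0,0,-0.017],[0,0,0],1],
    [[0,0,0],[0,0,0],1]
  ]
}}

```text
time_s: 5.32
ee_pos: [0.5304, -0.0454, 0.0976]
eef_rot: [0.965, -0.263, 0.0, -0.0]
ft_force: [0.5, 0.5, 1.7]
width: 0.001
finger_force: 0.5
```

Call:
{"api": "step_arm", "payload": {
  "motion": [
    [[0,0,-0.017],[0,0,0],1],
    [[0,0,0],[0,0,0],1]
  ]
}}

```text
time_s: 5.58
ee_pos: [0.5305, -0.0454, 0.0965]
eef_rot: [0.965, -0.263, 0.0, -0.0]
ft_force: [0.6, -0.3, 0.5]
width: -0.0
finger_force: 0.6
```

Call:
{"api": "step_arm", "payload": {
  "motion": [
    [[0,0,-0.017],[0,0,0],1],
    [[0,0,0],[0,0,0],1]
  ]
}}

```text
time_s: 5.82
ee_pos: [0.5305, -0.0454, 0.0954]
eef_rot: [0.965, -0.263, 0.0, -0.0]
ft_force: [0.0, -0.5, 1.4]
width: 0.001
finger_force: 0.5
```

Call:
{"api": "step_arm", "payload": {
  "motion": [
    [[0,0,-0.017],[0,0,0],1],
    [[0,0,0],[0,0,0],1]
  ]
}}

```text
time_s: 6.08
ee_pos: [0.5304, -0.0454, 0.0944]
eef_rot: [0.965, -0.263, 0.0, -0.0]
ft_force: [0.9, -0.6, 1.5]
width: -0.001
finger_force: 0.5
```

Call:
{"api": "step_arm", "payload": {
  "motion": [
    [[0,0,-0.01],[0,0,0],1],
    [[0,0,0],[0,0,0],1]
  ]
}}

```text
time_s: 6.32
ee_pos: [0.5304, -0.0454, 0.0938]
eef_rot: [0.965, -0.263, 0.0, -0.0]
ft_force: [1.0, -0.1, 1.3]
width: 0.002
finger_force: 0.7
```

Call:
{"api": "step_arm", "payload": {
  "motion": [
    [[0,0,-0.007],[0,0,0],1],
    [[0,0,0],[0,0,0],1]
  ]
}}

```text
time_s: 6.58
ee_pos: [0.5304, -0.0454, 0.0935]
eef_rot: [0.965, -0.263, 0.0, -0.0]
ft_force: [0.2, 0.5, 2.6]
width: -0.0
finger_force: 0.9
```

Call:
{"api": "step_arm", "payload": {
  "motion": [
    [[0,0,-0.006],[0,0,0],1],
    [[0,0,0],[0,0,0],1]
  ]
}}

```text
time_s: 6.82
ee_pos: [0.5304, -0.0454, 0.0932]
eef_rot: [0.965, -0.263, 0.0, -0.0]
ft_force: [0.0, 0.7, 2.8]
width: 0.002
finger_force: 1.8
```

Call:
{"api": "step_arm", "payload": {
  "motion": [
    [[0,0,-0.006],[0,0,0],1],
    [[0,0,0],[0,0,0],1]
  ]
}}

```text
time_s: 7.08
ee_pos: [0.5305, -0.0454, 0.0932]
eef_rot: [0.965, -0.263, 0.0, -0.0]
ft_force: [-2.0, -0.3, 7.0]
width: 0.001
finger_force: 3.6
```

Clip 1 has a firm stop at TCP z = 0.0932 m. Hopping 12 mm up to clip 2, aiming for (0.5626, -0.0112).

Call:
{"api": "step_arm", "payload": {
  "motion": [
    [[0,0,0.1],[0,0,0],1],
    [[0,0,0.1],[0,0,0],1],
    [[0.134,0.143,0],[0,0,0],1],
    [[0.134,0.143,0],[0,0,0],1],
    [[0.134,0.143,0],[0,0,0],1],
    [[0.134,0.143,0],[0,0,0],1],
    [[0,0,0],[0,0,0],1],
    [[0,0,0],[0,0,0],1]
  ]
}}

```text
time_s: 8.07
ee_pos: [0.5624, -0.0111, 0.1046]
eef_rot: [0.965, -0.263, -0.0, 0.0]
ft_force: [0.1, -0.0, -0.8]
width: 0.001
finger_force: 0.0
```

```bash
python3 - <<'E'
from h import *
s=get_state();print(s["time_s"],s["ee_pos"],s["ft_force"])
c=read_camera("wrist");np.savez("wrist2",**c,pos=s["ee_pos"],rot=s["eef_rot"])
cv2.imwrite("pics/w2.png",cv2.resize(c["frame"][...,::-1],(768,576)))
E
```

```text
8.075 [ 0.56244132 -0.01108383  0.10455506] [ 0.10190473 -0.0427804  -0.84294903]
```

View pics/w2.png

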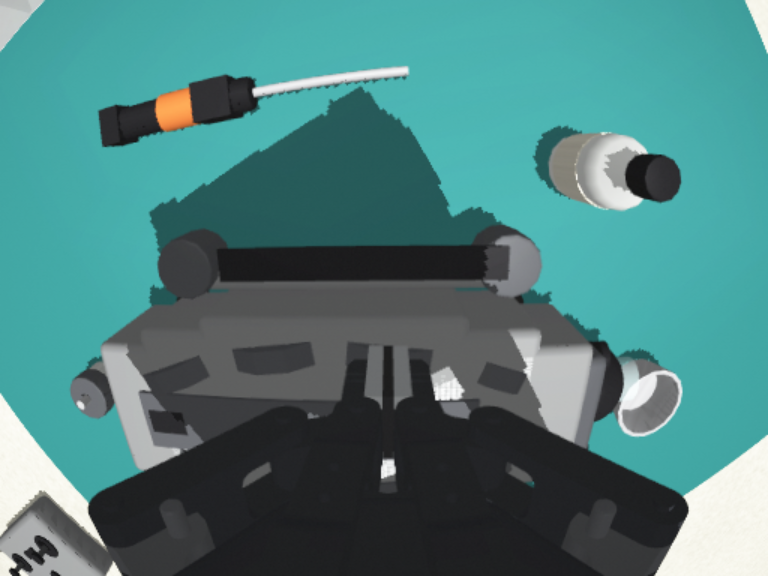

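Clip 1 at (502,377) now looks short and flush. The fingertips at (390,355) are centred over clip 2, and clips 3 (273,358) and 4 (178,375) still stand. Pressing clip 2.

Call:
{"api": "step_arm", "payload": {
  "motion": [
    [[0,0,-0.09],[0,0,0],1],
    [[0,0,-0.017],[0,0,0],1],
    [[0,0,-0.017],[0,0,0],1],
    [[0,0,-0.017],[0,0,0],1],
    [[0,0,-0.017],[0,0,0],1],
    [[0,0,-0.014],[0,0,0],1],
    [[0,0,0],[0,0,0],1]
  ]
}}

```text
time_s: 9.0
ee_pos: [0.5626, -0.0111, 0.0944]
eef_rot: [0.965, -0.263, 0.0, -0.0]
ft_force: [-0.3, 0.5, 0.2]
width: -0.001
finger_force: 0.4
```

Call:
{"api": "step_arm", "payload": {
  "motion": [
    [[0,0,-0.01],[0,0,0],1],
    [[0,0,0],[0,0,0],1]
  ]
}}

```text
time_s: 9.25
ee_pos: [0.5626, -0.0111, 0.0938]
eef_rot: [0.965, -0.263, 0.0, -0.0]
ft_force: [-0.3, -0.6, 1.1]
width: -0.001
finger_force: 0.7
```

Call:
{"api": "step_arm", "payload": {
  "motion": [
    [[0,0,-0.006],[0,0,0],1],
    [[0,0,0],[0,0,0],1]
  ]
}}

```text
time_s: 9.5
ee_pos: [0.5626, -0.0111, 0.0935]
eef_rot: [0.965, -0.263, 0.0, -0.0]
ft_force: [-0.6, 0.3, 1.7]
width: 0.003
finger_force: 1.0
```

Call:
{"api": "step_arm", "payload": {
  "motion": [
    [[0,0,-0.006],[0,0,0],1],
    [[0,0,0],[0,0,0],1]
  ]
}}

```text
time_s: 9.75
ee_pos: [0.5626, -0.0111, 0.0932]
eef_rot: [0.965, -0.263, 0.0, -0.0]
ft_force: [-0.7, -0.5, 2.9]
width: -0.005
finger_force: 1.7
```

Call:
{"api": "step_arm", "payload": {
  "motion": [
    [[0,0,-0.006],[0,0,0],1],
    [[0,0,0],[0,0,0],1]
  ]
}}

```text
time_s: 10.0
ee_pos: [0.5627, -0.0111, 0.0932]
eef_rot: [0.965, -0.263, 0.0, -0.0]
ft_force: [-2.6, -1.0, 7.7]
width: -0.004
finger_force: 3.5
```

Clip 2 reached the same stop. On to clip 3.

Call:
{"api": "step_arm", "payload": {
  "motion": [
    [[0,0,0.1],[0,0,0],1],
    [[0,0,0.1],[0,0,0],1],
    [[0.097,0.165,0],[0,0,0],1],
    [[0.097,0.165,0],[0,0,0],1],
    [[0.097,0.165,0],[0,0,0],1],
    [[0.097,0.165,0],[0,0,0],1],
    [[0,0,0],[0,0,0],1],
    [[0,0,0],[0,0,0],1]
  ]
}}

```text
time_s: 11.0
ee_pos: [0.5858, 0.0285, 0.1046]
eef_rot: [0.965, -0.263, -0.0, 0.0]
ft_force: [0.9, 0.6, 0.1]
width: 0.0
finger_force: 0.0
```

Call:
{"api": "step_arm", "payload": {
  "motion": [
    [[0,0,-0.09],[0,0,0],1],
    [[0,0,-0.017],[0,0,0],1],
    [[0,0,-0.017],[0,0,0],1],
    [[0,0,-0.017],[0,0,0],1],
    [[0,0,-0.017],[0,0,0],1],
    [[0,0,-0.014],[0,0,0],1],
    [[0,0,0],[0,0,0],1]
  ]
}}

```text
time_s: 11.88
ee_pos: [0.5859, 0.0285, 0.0944]
eef_rot: [0.965, -0.263, 0.0, -0.0]
ft_force: [0.6, -0.6, 0.7]
width: -0.001
finger_force: 0.5
```

Call:
{"api": "step_arm", "payload": {
  "motion": [
    [[0,0,-0.01],[0,0,0],1],
    [[0,0,-0.006],[0,0,0],1],
    [[0,0,0],[0,0,0],1]
  ]
}}

```text
time_s: 12.25
ee_pos: [0.5859, 0.0285, 0.0935]
eef_rot: [0.965, -0.263, 0.0, -0.0]
ft_force: [-0.6, -0.8, 1.6]
width: 0.005
finger_force: 0.9
```

Call:
{"api": "step_arm", "payload": {
  "motion": [
    [[0,0,-0.006],[0,0,0],1],
    [[0,0,0],[0,0,0],1]
  ]
}}

```text
time_s: 12.5
ee_pos: [0.5859, 0.0285, 0.0932]
eef_rot: [0.965, -0.263, 0.0, -0.0]
ft_force: [-0.7, -0.9, 3.2]
width: 0.005
finger_force: 1.6
```

Call:
{"api": "step_arm", "payload": {
  "motion": [
    [[0,0,-0.006],[0,0,0],1],
    [[0,0,0],[0,0,0],1]
  ]
}}

```text
time_s: 12.75
ee_pos: [0.5859, 0.0285, 0.0932]
eef_rot: [0.965, -0.263, 0.0, -0.0]
ft_force: [-3.3, -0.9, 6.7]
width: -0.002
finger_force: 3.4
```

Clip 3 is in. Clip 4 gets a 4 mm outward bias to clear the spine.

Call:
{"api": "step_arm", "payload": {
  "motion": [
    [[0,0,0.1],[0,0,0],1],
    [[0,0,0.1],[0,0,0],1],
    [[0.066,0.183,0],[0,0,0],1],
    [[0.066,0.183,0],[0,0,0],1],
    [[0.066,0.183,0],[0,0,0],1],
    [[0.066,0.183,0],[0,0,0],1],
    [[0,0,0],[0,0,0],1],
    [[0,0,0],[0,0,0],1]
  ]
}}

```text
time_s: 13.75
ee_pos: [0.6016, 0.0724, 0.1046]
eef_rot: [0.965, -0.263, -0.0, 0.0]
ft_force: [0.1, -0.0, 0.5]
width: 0.0
finger_force: 0.0
```

Call:
{"api": "step_arm", "payload": {
  "motion": [
    [[0,0,-0.09],[0,0,0],1],
    [[0,0,-0.017],[0,0,0],1],
    [[0,0,-0.017],[0,0,0],1],
    [[0,0,-0.017],[0,0,0],1],
    [[0,0,-0.017],[0,0,0],1],
    [[0,0,-0.014],[0,0,0],1],
    [[0,0,0],[0,0,0],1]
  ]
}}

```text
time_s: 14.62
ee_pos: [0.6017, 0.0725, 0.0944]
eef_rot: [0.965, -0.263, 0.0, -0.0]
ft_force: [-0.3, -0.8, 0.2]
width: -0.0
finger_force: 0.5
```

Call:
{"api": "step_arm", "payload": {
  "motion": [
    [[0,0,-0.01],[0,0,0],1],
    [[0,0,-0.006],[0,0,0],1],
    [[0,0,0],[0,0,0],1]
  ]
}}

```text
time_s: 15.0
ee_pos: [0.6017, 0.0725, 0.0935]
eef_rot: [0.965, -0.263, 0.0, -0.0]
ft_force: [-0.4, -0.4, 2.6]
width: 0.002
finger_force: 0.9
```

Call:
{"api": "step_arm", "payload": {
  "motion": [
    [[0,0,-0.006],[0,0,0],1],
    [[0,0,0],[0,0,0],1]
  ]
}}

```text
time_s: 15.25
ee_pos: [0.6018, 0.0724, 0.0932]
eef_rot: [0.965, -0.263, 0.0, -0.0]
ft_force: [0.7, -0.5, 4.0]
width: 0.001
finger_force: 1.6
```

Call:
{"api": "step_arm", "payload": {
  "motion": [
    [[0,0,-0.006],[0,0,0],1],
    [[0,0,0],[0,0,0],1]
  ]
}}

```text
time_s: 15.5
ee_pos: [0.6018, 0.0725, 0.0932]
eef_rot: [0.965, -0.263, 0.0, -0.0]
ft_force: [-2.1, -1.3, 5.5]
width: 0.001
finger_force: 3.3
```

All four clips reached the same stop. Raising and pulling back to check.

Call:
{"api": "step_arm", "payload": {
  "motion": [
    [[0,0,0.25],[0,0,0],1],
    [[0,0,0.5],[0,0,0],1],
    [[-0.3,-0.2,0.5],[0,0,0],1],
    [[-0.4,-0.2,0.5],[0,0,0],1],
    [[-0.4,-0.2,0.5],[0,0,0],1],
    [[-0.4,-0.2,0.3],[0,0,0],1],
    [[0,0,0],[0,0,0],1],
    [[0,0,0],[0,0,0],1]
  ]
}}

```text
time_s: 16.5
ee_pos: [0.5118, 0.0246, 0.2457]
eef_rot: [0.965, -0.263, 0.0, -0.0]
ft_force: [-0.5, -0.0, -0.3]
width: 0.0
finger_force: 0.0
```

```bash
python3 - <<'E'
from fit import *
s=get_state();print(s["time_s"],s["ee_pos"],s["ft_force"])
c=read_camera("wrist");c=dict(c,pos=s["ee_pos"],rot=s["eef_rot"]);p=np.load("pose.npy")
L[:,2]=71.5
im=cv2.resize(c["frame"][...,::-1],(768,576))
for q in proj(world(p,np.vstack([L,Rr])),c): cv2.circle(im,tuple(int(v) for v in (q+.5)*1.5),2,(0,0,255),-1)
cv2.imwrite("pics/w3.png",im)
E
```

```text
16.5 [0.51183026 0.02457741 0.24566335] [-0.45347271 -0.03093505 -0.34654713]
```

View pics/w3.png

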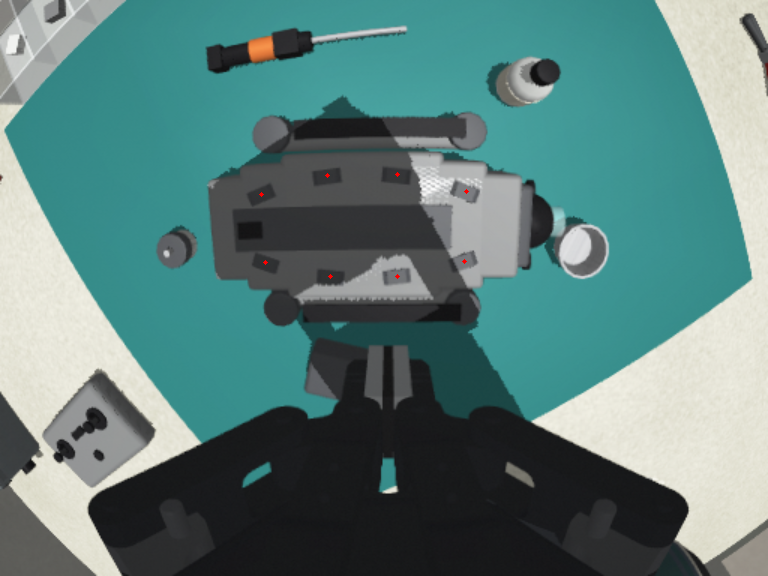

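The left row at (466,191), (397,174), (327,175) and (261,194) looks just like the pressed right row. The drone hasn't moved: the clip positions predicted from the first fit still land on the clips. Handing in.

```bash
python3 -c "
from cell import sign_off
print(sign_off())"
```

```text
the job is handed in; nothing more can be done
None
```

All four clips were pressed to their firm stop in order from nose to tail (highest force reading about 8 N); in the last wrist picture the drone had not visibly moved, and the job is handed in.

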